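# Open the double-latched food carrier

### The job

Open the blue food carrier: slide its black-knobbed bolt fully aside, take the orange handle and raise the lid a little until you feel the hidden safety catch hold it, ease off slightly, push the handle sideways (away from the bolt) to free the catch, and keep it over while you swing the lid up to about 60 degrees. Never force the lid against the bolt or the catch, leave the lid standing open with your hand off it, and do not disturb the things around it.

Things in the scene. Friction and masses are not known exactly. Their poses are not given: they have to be found in the camera images.
- carrier: Blue insulated food carrier fixed to the worktop: 220 mm (its x) by 340 mm (its y), rim 110 mm high; origin at the centre of its underside on the worktop; its -x side is the front, with a ledge carrying the bolt, +y its left as the robot sees it, +z up. It does not move. Under the lid is a steel strike plate that cannot be seen.
- lid (a joint): Grey lid, 20 mm thick, hinged along the carrier's far (+x) top edge. 0 = shut, grows as its front rises, 1.15 rad at most. 0.4 kg; a stiff hinge, it stays where left; raising it takes 8 to 11 N at the handle. With the bolt drawn it rises until the hidden hook meets the strike plate: a stop felt after 14 to 34 mm of rise at the handle (0.08 to 0.2 rad), different each time.
- lid_hinge (a point): Point on the hinge line, in the middle of the carrier's width, at rim height (110 mm above the worktop). The hinge line runs along the carrier's y; carrier x = +110 mm.
- lid_front (a point): Middle of the lid's front edge, on its top face, 220 mm from the hinge.
- handle_bar (a point): Middle of the orange round bar, 14 mm thick, between two black posts; runs along the carrier's y, 70 mm free. Lid shut: 45 mm above the lid's top (175 mm above the worktop), 175 mm in front of the hinge line, 50 mm to the carrier's +y of its middle. Pinch from above, one finger in front and one behind; it turns between the fingers as the lid swings. Axes as the lid's.
- catch (a joint): Travel of the handle, which slides on the lid to the carrier's +y, away from the bolt, with the hidden hook. 0 = hooked, free beyond 0.016 m, stop at 0.026 m; a spring (2.5 N, 5.5 N at the end) returns it. Blocked after 4 mm with the lid down, after 5 mm with the lid at its felt stop; slides with the bar 5 to 10 mm below that stop (aim at 7 to 8). Hold it across until the lid is past 0.4 rad.
- hook: Steel hook hidden under the lid, fixed to the handle; origin at the lid's underside directly below the bar's middle (65 mm below the bar). It reaches 56 mm down. It bears only on the strike plate; it must never be pressed with more than 25 N in any direction.
- bolt (a joint): Slide bolt (primary latch) on the front ledge; it slides along the carrier's -y. 0 to 0.006 m at the start (shut, its tongue over the lid's ear); the lid is free beyond 0.028 m, 0.040 m is its stop. Friction about 2.5 N, stays where left.
- bolt_knob (a point): Top centre of the bolt's upright black knob, 16 mm in diameter and 30 mm tall on a thin neck; top 175 mm above the worktop, 45 mm above the lid's top, 130 mm in front of the carrier's middle (20 mm in front of the lid's edge); with the bolt at 0 it is 100 mm to the carrier's -y.
- tongue: Steel end of the bolt, 14 by 20 by 8 mm, which lies over a 36 mm wide ear on the lid's front edge; its origin is 50 mm below the knob's top centre, the tongue 55 to 75 mm from it to the carrier's +y. It must never be pressed with more than 25 N.
- sauce: Red squeeze bottle with yellow cap, 60 mm in diameter, 170 mm high, standing loose; origin at the centre of its underside. Leave it alone.
- mug: White mug, 80 mm in diameter, 90 mm high, standing loose; origin at the centre of its underside. Leave it alone.
- tin: Yellow-banded tin, 76 mm in diameter, 110 mm high, standing loose; origin at the centre of its underside. Leave it alone.

How it is judged:
On the way, in this order (a step that is already met when the one before it is completed fails the run):
1. the bolt is drawn (beyond 30 mm) while the lid is still down (value of joint bolt above 0.03 m and value of joint lid below 0.03 rad), for 0.1 s.
2. with the lid a little up, the handle is pushed across (beyond 16 mm), freeing the catch (value of joint catch above 0.016 m and value of joint lid between 0.015 and 0.4 rad), for 0.1 s.
At the end, for the whole second after the job is handed in: The lid stands open at more than 0.8 rad (46 degrees), at rest, with the bolt still drawn beyond 30 mm (value of joint lid above 0.8 rad and velocity of joint lid between -0.05 and 0.05 rad/s and value of joint bolt above 0.03 m); the robot touches nothing.
It fails at once if the hidden hook is pressed against its strike plate with more than 25 N (contact force between hook and anything else above 25 N).
It fails at once if the bolt's tongue is pressed with more than 25 N (lid forced against the bolt) (contact force between tongue and anything else above 25 N).
It fails at once if the sauce bottle is moved more than 30 mm (distance of sauce from where it was at the start of the episode above 0.03 m).
It fails at once if the mug is moved more than 30 mm (distance of mug from where it was at the start of the episode above 0.03 m).
It fails at once if the tin is moved more than 30 mm (distance of tin from where it was at the start of the episode above 0.03 m).
It also fails if it takes over 51 s, if anything falls off the work surface, if the arm or the gripper's body presses on something with over 40 N, if the wrist force passes 120 N, or if a joint passes its speed limit or range.

### The arm

A 7-joint arm with a two-finger parallel gripper is mounted at the origin on the work surface. World frame = base frame: x ahead of the robot, y to its left, z up, the work surface at z = 0. Lengths are in m, angles in rad, forces in N, time in s.
With the tool pointing down it reaches from about 0.4 to 0.85 m from the base axis. Payload 4.5 kg.
Tool frame: the origin (TCP) lies at the very end of the fingers, on their centre line; the grasp point (between the pads) lies 19 mm behind it (r.pinch_z is the distance from the TCP to the grasp point, in m); z points along the fingers, y is the line along which they close (so a half turn about z gives the same grasp; the last joint's range is limited). The gripper opens to 88 mm and grips with 3 to 60 N. Pads are 18 mm wide; open, the fingers measure 123 mm over their backs; the gripper's body (75 mm by 187 mm) begins 45 mm behind the grasp point.
Start: joints at [1.195, 0.689, -0.195, 1.565, 0.157, 0.902, -0.215], TCP at [0.249, -0.573, 0.239] pointing down, gripper open.
Joint ranges: [-3.01, 3.01], [-0.46, 2.08], [-1.47, 1.51], [0.13, 2.56], [-1, 4.14], [0.04, 2.09], [-2.66, 2.66]. Speed limits (rad/s): [2.57, 2.57, 3.14, 3.14, 3.14, 3.14, 3.14].

### API

Orientations are given as a unit quaternion [x, y, z, w].
In Python, from plant import r, cams gives the robot as it stands.
- The arm moves only by the shell command python3 -m pendant 'ROWS' [FORCE]. ROWS is JSON, a list of rows, each a list of 3 entries, a list of its own where there are three numbers: the closure, from -1 (fully open) to 1 (shut), then the shift along the tool's x, y, z in mm, then the turn, a rotation vector about the tool's x, y, z in degrees. A call has 1 to 8 rows; each row shifts and turns the commanded pose from where the row before left it, along the tool's axes as they then stand; what a row does not reach is not made up. A row lasts 1/8 s, in which the tool goes at most 62.5 mm and 10.7 degrees, less where a joint would pass 70% of its speed; a pose out of reach is approached as far as the arm can. A call with a gripper value outside its range is refused whole. The fingers move at their own pace and stop on an object; FORCE is the grip in N (left out, the last holds). Time passes only in rows, so rows that do not move let the fingers close. It gives the time, the measured TCP pose, the force, the opening and the grip force at its end, in the units of the state.
- r.get_state(): the state, without advancing time (a new reading comes with each control period).
- cams.snapshot(name): name is "scene" or "top" or "wrist"; returns a dict with "img" (384x512x3 uint8, red, green, blue), "camera_matrix" (3x3 intrinsics, pixels), "camera_from_world" (4x4, takes a point from world to camera coordinates); the wrist camera has in their place "tool_from_camera" (4x4, takes a point from camera to tool coordinates, whose origin is the TCP and whose axes are the flange's). Camera axes: x right, y up, looking along -z (the intrinsics and any distortion apply to the point x, -y, -z); pixel columns grow to the right and rows downward; lengths in m; the calibration is good to about 2 mm. A picture is of the moment at which its call begins: read the wrist's pose just before it. There is no depth.
- r.finish_job(): hands the job in; it is judged then, once.
The state is a dict: "clock": time; "q": joint angles; "qd": joint speeds; "joint_torque": joint torques, N m; "tool_pos": TCP position; "eef_rot": TCP orientation; "contact_force": force on the tool from outside, world axes, zero at the start; "moment": the same for the moment, N m; "opening": opening from 0.0 (shut) to 1.0 (fully open); "finger_force": force on a finger pad.
Only numpy, scipy, OpenCV 4.12 (cv2) and the standard library are available. Lean on these libraries where they do the work, as an engineer would, in place of code of your own. Each camera call takes 0.05 s, during which the arm holds its last target. There are 200 camera calls.

## Working session

There is one attempt and no reset: what is moved stays moved. The work goes in short steps, Python scripts to look and compute and a shell command to move; the robot and the scene stay as the last step left them, time stands still between calls to the robot, and variables do not carry over. Pictures are saved under pics/ and viewed, at most 10 in all, crops included, and the job is handed in when it is done.

```bash
ls; mkdir -p pics
python3 - <<'E'
from plant import r,cams
import cv2,numpy as np
s=r.get_state();print(s)
for n in ["scene","top"]:
    d=cams.snapshot(n);cv2.imwrite(f"pics/{n}0.png",d["img"][...,::-1]);np.savez(f"{n}0.npz",**{k:v for k,v in d.items()})
    print(n,d["camera_matrix"],d["camera_from_world"],d.keys())
E
```

```text
pics
{'clock': 0.0, 'q': array([ 1.1948271 ,  0.68998117, -0.19448985,  1.56632965,  0.15729354,
        0.90251209, -0.21511322]), 'qd': array([ 6.37292197e-04,  1.08784502e-03, -1.14368143e-03, -1.75652073e-04,
        1.03509341e-05,  2.51432879e-04,  9.91284754e-04]), 'joint_torque': array([-7.04228501e-05, -5.27563834e+01, -1.26665331e+00, -1.53426540e+01,
       -5.25943364e-02,  6.71334434e-03,  1.88806312e-04]), 'tool_pos': array([ 0.24869012, -0.57270408,  0.23791501]), 'eef_rot': array([ 9.79079293e-01,  2.03477004e-01, -2.57974425e-04, -8.83561688e-04]), 'contact_force': array([-0.15637931,  0.18862508,  0.38723041]), 'moment': array([-0.02678409,  0.03683811,  0.02929014]), 'finger_force': 0.0, 'opening': 0.9991889270309475}
scene [[498.68904905   0.         255.08310328]
 [  0.         498.68904905 196.31890865]
 [  0.           0.           1.        ]] [[ 4.98328502e-01  8.66987144e-01  1.41277992e-03 -3.20575172e-01]
 [-7.59033471e-01  4.35490061e-01  4.83959292e-01  4.02495517e-01]
 [ 4.18971233e-01 -2.42243056e-01  8.75089371e-01 -1.51852551e+00]
 [ 0.00000000e+00  0.00000000e+00  0.00000000e+00  1.00000000e+00]] dict_keys(['img', 'camera_matrix', 'camera_from_world'])
top [[383.868147     0.         257.37328666]
 [  0.         383.868147   200.06049099]
 [  0.           0.           1.        ]] [[ 0.01937047 -0.99980956 -0.00237436  0.02496552]
 [ 0.99228089  0.01893355  0.12255674 -0.62083691]
 [-0.12248845 -0.00473001  0.99245867 -1.05810502]
 [ 0.          0.          0.          1.        ]] dict_keys(['img', 'camera_matrix', 'camera_from_world'])
```

View pics/scene0.png

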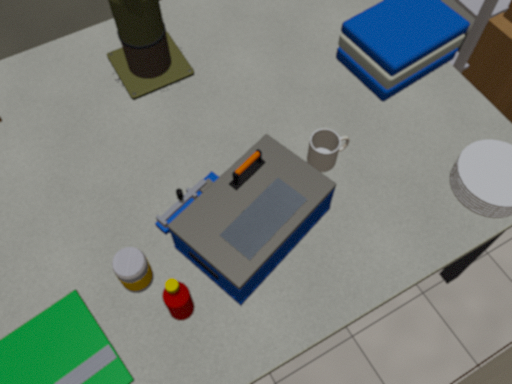

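View pics/top0.png

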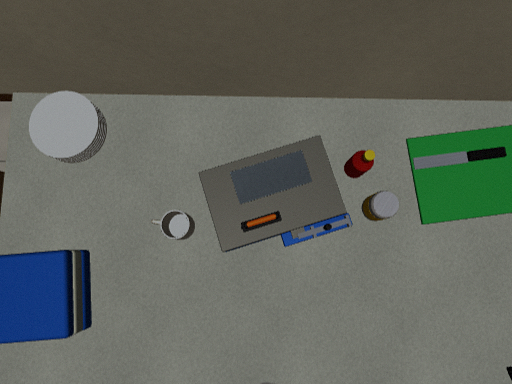

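The scene view shows the orange bar at about (247,163) and the black knob at (180,194). In the top view they are at (262,221) and (327,227). The mug, tin and sauce bottle stand clear of both. Next I triangulate.

```bash
cat > h.py <<'E'
import numpy as np,cv2
F=np.diag([1,-1,-1.])
def ray(d,uv):
    K=d["camera_matrix"];T=d["camera_from_world"]
    v=F@np.linalg.inv(K)@np.array([*uv,1.]);R=T[:3,:3]
    v=R.T@v;return -R.T@T[:3,3],v/np.linalg.norm(v)
def plane(d,uv,z):
    o,v=ray(d,uv);return o+v*(z-o[2])/v[2]
def tri(rs):
    A=np.zeros((3,3));b=np.zeros(3)
    for o,v in rs:
        P=np.eye(3)-np.outer(v,v);A+=P;b+=P@o
    p=np.linalg.solve(A,b);return p,[np.linalg.norm((np.eye(3)-np.outer(v,v))@(p-o))*1e3 for o,v in rs]
def mask(img,kind):
    h=cv2.cvtColor(img,cv2.COLOR_RGB2HSV)
    if kind=="orange": return cv2.inRange(h,(5,170,90),(18,255,255))
    if kind=="black": return cv2.inRange(h,(0,0,0),(180,255,45))
def blobs(m,roi=None,amin=6):
    if roi:
        z=np.zeros_like(m);x0,y0,x1,y1=roi;z[y0:y1,x0:x1]=m[y0:y1,x0:x1];m=z
    n,l,s,c=cv2.connectedComponentsWithStats(m)
    return [(s[i][:5].tolist(),c[i].round(1).tolist(),cv2.minAreaRect(np.argwhere(l==i)[:,::-1].astype(np.float32))) for i in range(1,n) if s[i][4]>=amin]
E
python3 - <<'E'
from h import *
S=dict(np.load("scene0.npz"));T=dict(np.load("top0.npz"))
bs={}
for n,d,ro,rk in (("s",S,(225,140,275,185),(170,180,195,206)),("t",T,(240,205,290,240),(318,218,338,236))):
    o=blobs(mask(d["img"],"orange"),ro);k=blobs(mask(d["img"],"black"),rk)
    print(n,"or",o,"\n blk",k);bs[n]=(o,k)
    b=max(o,key=lambda b:b[0][4])[2];pts=cv2.boxPoints(b)
    # long axis ends
    e=[(pts[i]+pts[(i+1)%4])/2 for i in range(4)];L=[np.linalg.norm(pts[i]-pts[(i+1)%4]) for i in range(4)]
    i=int(np.argmin(L));en=sorted([e[i],e[(i+2)%4]],key=lambda p:p[0]);print(en)
    for p in en: print(" plane.175",plane(d,p,.175).round(4))
g=lambda n,i:max(bs[n][i],key=lambda b:b[0][4])[1]
print(tri([ray(S,g("s",0)),ray(T,g("t",0))]))
print(tri([ray(S,g("s",1)),ray(T,g("t",1))]))
# lid corners top view
for d,q in ((T,[(320,136),(200,172),(224,250),(347,214)]),(S,[(268,137),(335,186),(240,290),(172,236)])):
    P=np.array([plane(d,c,.13) for c in q]);print(P.round(3).tolist(),[np.linalg.norm(P[i]-P[(i+1)%4]).round(3) for i in range(4)])
for nm,uv,z in (("mug",(177,225),.09),("tin",(383,204),.11),("sauce",(370,155),.17)): print(nm,plane(T,uv,z).round(3))
a=cv2.resize(S["img"][120:250,140:290],None,fx=4,fy=4,interpolation=2);cv2.imwrite("pics/c1.png",a[...,::-1])
E
```

```text
s or [([235, 151, 25, 24, 179], [247.5, 162.5], ((247.50003051757812, 162.50001525878906), (5.656853675842285, 31.11269760131836), 45.0))] 
 blk [([177, 190, 6, 10, 39], [179.3, 194.2], ((179.4705810546875, 194.3823699951172), (9.701424598693848, 4.123105525970459), 75.96376037597656))]
[array([236.50003, 173.50002], dtype=float32), array([258.50003, 151.50002], dtype=float32)]
 plane.175 [ 0.5702 -0.0066  0.175 ]
 plane.175 [0.5433 0.0663 0.175 ]
t or [([247, 214, 29, 13, 154], [261.1, 220.0], ((261.0089111328125, 220.02847290039062), (5.1899847984313965, 29.708189010620117), 72.6459732055664))] 
 blk [([323, 224, 9, 6, 37], [327.1, 226.6], ((327.2500305175781, 226.75003051757812), (5.656853675842285, 6.363960266113281), 45.0))]
[array([246.83096, 224.45908], dtype=float32), array([275.18686, 215.59787], dtype=float32)]
 plane.175 [0.542  0.0612 0.175 ]
 plane.175 [ 0.5653 -0.0088  0.175 ]
(array([0.55482431, 0.02800711, 0.17294406]), [np.float64(2.2114712264477268), np.float64(2.2114712264476775)])
(array([ 0.54214847, -0.14014136,  0.15460035]), [np.float64(1.1501680932574103), np.float64(1.1501680932575176)])
[[0.784, -0.127, 0.13], [0.681, 0.189, 0.13], [0.478, 0.12, 0.13], [0.577, -0.197, 0.13]] [np.float64(0.333), np.float64(0.214), np.float64(0.332), np.float64(0.219)]
[[0.492, 0.124, 0.13], [0.689, 0.188, 0.13], [0.798, -0.126, 0.13], [0.616, -0.196, 0.13]] [np.float64(0.208), np.float64(0.332), np.float64(0.195), np.float64(0.343)]
mug [0.542 0.252 0.09 ]
tin [ 0.607 -0.298  0.11 ]
sauce [ 0.725 -0.248  0.17 ]
```

View pics/c1.png

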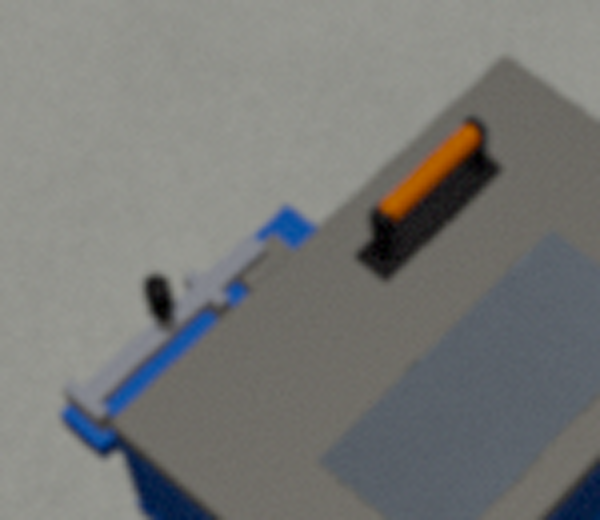

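The crop shows the knob at crop (157,295) in front of the lid, and the orange bar on its two posts. The bar measures z=0.173 against 0.175, the knob blob sits mid-knob, and the lid sides come out at 332x216. All of these agree with the text, and carrier yaw is about 18.3°. Tool x will point along carrier +y, tool y along carrier +x.

```bash
python3 -m pendant '[[1,[0,0,0],[0,0,-10.6]],[1,[0,0,0],[0,0,-10.6]],[1,[0,0,0],[0,0,-10.6]],[1,[0,0,0],[0,0,-10.6]],[1,[0,0,0],[0,0,-10.6]],[1,[0,0,0],[0,0,-10.6]],[1,[0,0,0],[0,0,-10.6]],[1,[0,0,0],[0,0,-10.6]]]' 20
python3 -m pendant '[[1,[30,34,0],[0,0,0]],[1,[30,34,0],[0,0,0]],[1,[30,34,0],[0,0,0]],[1,[30,34,0],[0,0,0]],[1,[30,34,0],[0,0,0]],[1,[30,34,0],[0,0,0]],[1,[30,34,0],[0,0,0]],[1,[30,34,0],[0,0,0]]]'
python3 -m pendant '[[1,[30,34,0],[0,0,0]],[1,[30,34,0],[0,0,0]],[1,[30,34,0],[0,0,0]],[1,[29,40,0],[0,0,0]],[1,[0,0,0],[0,0,0]]]'
cat > st.py <<'E'
from plant import r,cams
import numpy as np
from scipy.spatial.transform import Rotation as R
a=np.radians(18.3);X=np.array([np.cos(a),np.sin(a),0]);Y=np.array([-X[1],X[0],0])
def st():
    s=r.get_state();M=R.from_quat(s["eef_rot"]).as_matrix();p=s["tool_pos"];f=s["contact_force"]
    print("t%.2f"%s["clock"],"p",p.round(4),"C(x,y from handle,z)mm",np.round(1e3*np.array([(p-H)@X,(p-H)@Y,p[2]]),1),"tz",M[:,2].round(3),"xang %.2f"%np.degrees(np.arctan2(M[1,0],M[0,0])),"F carrier",np.round([f@X,f@Y,f[2]],1),"op %.3f ff %.1f"%(s["opening"],s["finger_force"]))
    return s
H=np.array([.5548,.0280,.175])
if __name__=="__main__": st()
E
python3 st.py
```

```text
clock: 1.1
tool_pos: [0.2487, -0.573, 0.2382]
eef_rot: [0.583, 0.812, 0.0, -0.0]
contact_force: [0.1, 0.1, 0.7]
opening: 0.115
finger_force: 0.0
clock: 2.1
tool_pos: [0.4324, -0.2588, 0.2385]
eef_rot: [0.586, 0.81, -0.0, -0.0]
contact_force: [0.4, -0.2, 0.8]
opening: 0.009
finger_force: 0.0
clock: 2.72
tool_pos: [0.5317, -0.0976, 0.2389]
eef_rot: [0.583, 0.813, 0.002, 0.0]
contact_force: [-0.3, 0.3, 0.5]
opening: 0.004
finger_force: 0.0
t2.73 p [ 0.5317 -0.0976  0.2389] C(x,y from handle,z)mm [ -61.4 -112.   238.9] tz [ 0.002  0.003 -1.   ] xang 108.69 F carrier [-0.2  0.4  0.5] op 0.004 ff 0.0
```

```bash
cat >> h.py <<'E'
def wrist(fn=None):
    from plant import r,cams
    from scipy.spatial.transform import Rotation as R
    s=r.get_state();d=cams.snapshot("wrist")
    M=np.eye(4);M[:3,:3]=R.from_quat(s["eef_rot"]).as_matrix();M[:3,3]=s["tool_pos"]
    d=dict(d);d["camera_from_world"]=np.linalg.inv(M@d["tool_from_camera"])
    if fn: cv2.imwrite("pics/"+fn,d["img"][...,::-1])
    return d
E
python3 - <<'E'
from h import *
d=wrist("w1.png");np.savez("w1.npz",**d);print(d["tool_from_camera"].round(3))
for k in("orange","black"):
    for b in blobs(mask(d["img"],k),None,80): print(k,b[0],b[1],b[2][1:])
E
```

```text
[[ 0.     0.967  0.255  0.064]
 [ 1.    -0.     0.    -0.   ]
 [ 0.     0.255 -0.967 -0.146]
 [ 0.     0.     0.     1.   ]]
orange [331, 0, 28, 110, 2157] [344.4, 52.8] ((20.46245765686035, 109.88414001464844), 4.236394882202148)
black [310, 0, 41, 128, 2743] [324.5, 68.2] ((39.486568450927734, 128.01126098632812), 2.935673475265503)
black [14, 222, 498, 105, 16883] [264.7, 268.9] ((103.08702087402344, 497.7805480957031), 88.69805145263672)
black [0, 228, 13, 40, 287] [3.7, 252.1] ((39.0, 12.0), 90.0)
black [0, 296, 512, 88, 27987] [250.9, 352.8] ((87.0, 511.0), 90.0)
```

View pics/w1.png

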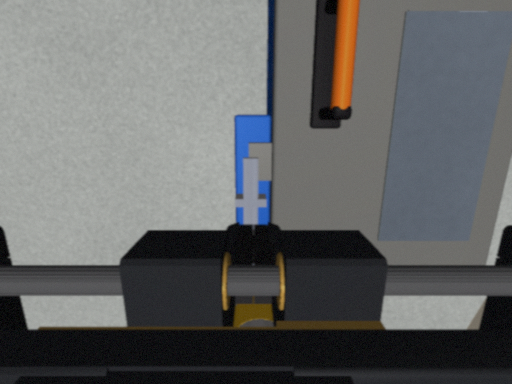

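The wrist view shows the bolt bar at column ~251, nearly in line with the tool's centre column. The orange bar is at the top right, and the lid edge is near vertical, so the yaw is good. Next I go down and push the bolt.

```bash
python3 -m pendant '[[1,[0,0,30],[0,0,0]],[1,[0,0,30],[0,0,0]],[1,[0,0,27],[0,0,0]],[1,[-10,0,0],[0,0,0]],[1,[-8,0,0],[0,0,0]],[1,[-6,0,0],[0,0,0]],[1,[-4,0,0],[0,0,0]],[1,[0,0,0],[0,0,0]]]'; python3 st.py
python3 -m pendant '[[1,[-4,0,0],[0,0,0]],[1,[-4,0,0],[0,0,0]],[1,[-4,0,0],[0,0,0]],[1,[-4,0,0],[0,0,0]],[1,[0,0,0],[0,0,0]]]' ; python3 st.py
```

```text
clock: 3.78
tool_pos: [0.5388, -0.1295, 0.1522]
eef_rot: [0.586, 0.81, 0.0, 0.001]
contact_force: [-0.8, 0.6, 0.3]
opening: 0.004
finger_force: 0.1
t3.77 p [ 0.5388 -0.1295  0.1522] C(x,y from handle,z)mm [ -64.7 -144.5  152.2] tz [ 0.001 -0.    -1.   ] xang 108.26 F carrier [-0.5  0.8  0.3] op 0.004 ff 0.1
clock: 4.4
tool_pos: [0.5437, -0.1451, 0.1517]
eef_rot: [0.586, 0.81, -0.0, 0.0]
contact_force: [0.1, 0.4, -0.5]
opening: 0.005
finger_force: 0.3
t4.40 p [ 0.5437 -0.1451  0.1517] C(x,y from handle,z)mm [ -64.9 -160.8  151.7] tz [ 0.001 -0.001 -1.   ] xang 108.24 F carrier [ 0.2  0.4 -0.5] op 0.005 ff 0.3
```

Run:
```python
from plant import cams
import cv2,numpy as np
d=cams.snapshot("scene")["img"];t=cams.snapshot("top")["img"]
a=cv2.resize(d[130:260,130:280],None,fx=3,fy=3,interpolation=2);b=cv2.resize(t[170:300,260:376],None,fx=3,fy=3,interpolation=2)
cv2.imwrite("pics/c2.png",np.hstack([a,b])[...,::-1])
```

```text
(no output)
```

View pics/c2.png

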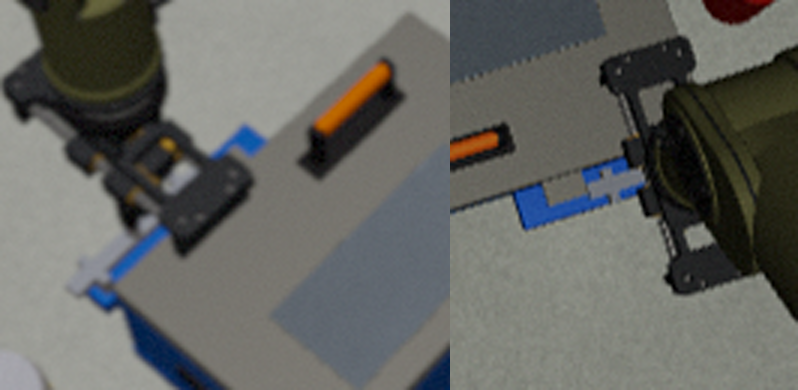

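The bolt is moving: its bar now sticks out past the ledge end, at (85,275) in the left crop. I push on with a force check.

```bash
python3 -m pendant '[[1,[-3,0,0],[0,0,0]],[1,[-3,0,0],[0,0,0]],[1,[-2,0,0],[0,0,0]],[1,[-2,0,0],[0,0,0]]]'; python3 st.py
python3 -m pendant '[[1,[-2,0,0],[0,0,0]],[1,[-2,0,0],[0,0,0]]]' ; python3 st.py
```

```text
clock: 5.0
tool_pos: [0.5462, -0.1538, 0.1515]
eef_rot: [0.586, 0.81, -0.0, -0.0]
contact_force: [-1.4, 2.7, -0.1]
opening: 0.005
finger_force: 1.3
t5.00 p [ 0.5462 -0.1538  0.1515] C(x,y from handle,z)mm [ -65.3 -169.9  151.5] tz [-0.001  0.    -1.   ] xang 108.29 F carrier [-0.5  3.  -0.1] op 0.005 ff 1.3
clock: 5.25
tool_pos: [0.5474, -0.1578, 0.1515]
eef_rot: [0.586, 0.81, -0.0, -0.0]
contact_force: [-2.1, 2.4, -1.1]
opening: 0.007
finger_force: 1.3
t5.25 p [ 0.5474 -0.1578  0.1515] C(x,y from handle,z)mm [ -65.3 -174.1  151.5] tz [-0.001 -0.    -1.   ] xang 108.28 F carrier [-1.2  2.9 -1.1] op 0.007 ff 1.3
```

```bash
python3 -m pendant '[[1,[-1.5,0,0],[0,0,0]],[1,[-1.5,0,0],[0,0,0]]]'; python3 st.py
```

```text
clock: 5.5
tool_pos: [0.5476, -0.1583, 0.1516]
eef_rot: [0.585, 0.811, 0.0, -0.002]
contact_force: [-4.2, 9.0, 1.4]
opening: 0.0
finger_force: 4.5
t5.50 p [ 0.5476 -0.1583  0.1516] C(x,y from handle,z)mm [ -65.3 -174.6  151.6] tz [-0.002  0.003 -1.   ] xang 108.36 F carrier [-1.2  9.8  1.4] op 0.000 ff 4.5
```

```bash
python3 -m pendant '[[1,[-1.5,0,0],[0,0,0]],[1,[0,0,0],[0,0,0]]]'; python3 st.py
```

```text
clock: 5.75
tool_pos: [0.5476, -0.1583, 0.1516]
eef_rot: [0.585, 0.811, 0.001, -0.003]
contact_force: [-4.3, 8.7, 1.9]
opening: 0.005
finger_force: 5.0
t5.75 p [ 0.5476 -0.1583  0.1516] C(x,y from handle,z)mm [ -65.3 -174.7  151.6] tz [-0.003  0.004 -1.   ] xang 108.43 F carrier [-1.3  9.6  1.9] op 0.005 ff 5.0
```

The bolt is on its stop (force rose to about 9 N). I back off, rise and go toward the handle, then measure the bar from two wrist poses.

```bash
python3 -m pendant '[[1,[15,0,0],[0,0,0]],[1,[10,0,0],[0,0,0]],[1,[0,0,-40],[0,0,0]],[0,[0,0,-48],[0,0,0]],[0,[25,20,0],[0,0,0]],[0,[30,25,0],[0,0,0]],[0,[28,20,0],[0,0,0]],[0,[0,0,0],[0,0,0]]]'
cat > bar.py <<'E'
from h import *;from st import *
d=wrist();s=st()
bl=blobs(mask(d["img"],"orange"),None,80);b=max(bl,key=lambda b:b[0][4]);print(b)
pts=cv2.boxPoints(b[2]);e=[(pts[i]+pts[(i+1)%4])/2 for i in range(4)];L=[np.linalg.norm(pts[i]-pts[(i+1)%4]) for i in range(4)]
i=int(np.argmin(L));en=sorted([e[i],e[(i+2)%4]],key=lambda p:p[1])
rs=[ray(d,p) for p in en];import pickle,sys;pickle.dump(rs,open(sys.argv[1],"wb"))
P=[plane(d,p,.175) for p in en];v=P[0]-P[1];print("ends",P,"len",np.linalg.norm(v),"yaw",np.degrees(np.arctan2(-v[0],v[1])),"mid",(P[0]+P[1])/2)
E
python3 bar.py a.pkl
python3 -m pendant '[[0,[30,0,0],[0,0,0]],[0,[0,0,0],[0,0,0]]]'; python3 bar.py b.pkl
python3 - <<'E'
import pickle;from h import *
a=pickle.load(open("a.pkl","rb"));b=pickle.load(open("b.pkl","rb"))
for i in (0,1): print(tri([a[i],b[i]]))
S=dict(np.load("scene0.npz"));T=dict(np.load("top0.npz"))
ra=[ray(S,(247.5,162.5)),ray(T,(261.1,220.))]
E
```

```text
clock: 6.75
tool_pos: [0.5781, -0.0353, 0.2404]
eef_rot: [0.584, 0.812, 0.001, 0.001]
contact_force: [0.2, -0.2, -0.8]
opening: 0.499
finger_force: 0.0
t6.80 p [ 0.5775 -0.038   0.24  ] C(x,y from handle,z)mm [  0.8 -69.8 240. ] tz [ 0.001 -0.001 -1.   ] xang 108.41 F carrier [-0.1  0.2 -0.6] op 0.492 ff 0.0
([241, 60, 21, 112, 2058], [251.0, 115.2], ((251.41566467285156, 115.4903564453125), (111.02542114257812, 19.914684295654297), 89.39690399169922))
ends [array([0.54336309, 0.06354735, 0.175     ]), array([ 0.56893117, -0.01012616,  0.175     ])] len 0.07798406220927272 yaw 19.139116448198713 mid [0.55614713 0.02671059 0.175     ]
clock: 7.05
tool_pos: [0.567, -0.0099, 0.24]
eef_rot: [0.585, 0.811, -0.0, 0.0]
contact_force: [0.7, 0.2, 0.2]
opening: 0.502
finger_force: 0.0
t7.10 p [ 0.5675 -0.0116  0.2398] C(x,y from handle,z)mm [ -0.4 -41.6 239.8] tz [ 0.    -0.002 -1.   ] xang 108.28 F carrier [0.  0.4 0.2] op 0.498 ff 0.0
([245, 103, 20, 105, 1868], [254.4, 153.8], ((254.5, 155.0), (104.0, 19.0), 90.0))
ends [array([0.54382682, 0.06273427, 0.175     ]), array([ 0.56862801, -0.01145581,  0.175     ])] len 0.07822574424567699 yaw 18.484395699951563 mid [0.55622742 0.02563923 0.175     ]
(array([0.54386171, 0.06234036, 0.18182739]), [np.float64(0.05827375118772561), np.float64(0.058273751187732654)])
(array([ 0.56811673, -0.00886601,  0.18323781]), [np.float64(0.37712800417098424), np.float64(0.37712800417090603)])
```

The two wrist views put the bar's middle at (0.556, 0.026), with z about 0.175–0.182, 78 mm long including its ends and at yaw 18.5°. This agrees with the overhead cameras. Next I descend and grip.

```bash
sed -i 's/^H=.*/H=np.array([.556,.026,.175])/; s/18\.3/18.4/' st.py
python3 -m pendant '[[0,[20,0,0],[0,0,0]],[0,[18,1,0],[0,0,0]],[0,[0,0,30],[0,0,0]],[0,[0,0,30],[0,0,0]],[0,[0,0,14],[0,0,0]],[0,[0,0,9],[0,0,0]],[0,[0,0,0],[0,0,0]]]'; python3 st.py
python3 -m pendant '[[1,[0,0,0],[0,0,0]],[1,[0,0,0],[0,0,0]],[1,[0,0,0],[0,0,0]],[1,[0,0,0],[0,0,0]],[1,[0,0,0],[0,0,0]]]' 35; python3 st.py
```

```text
clock: 7.98
tool_pos: [0.5567, 0.0262, 0.1567]
eef_rot: [0.586, 0.811, -0.0, 0.0]
contact_force: [0.8, -0.4, -0.4]
opening: 0.504
finger_force: 0.0
t7.97 p [0.5567 0.0262 0.1567] C(x,y from handle,z)mm [ 7.000e-01 -1.000e-01  1.567e+02] tz [ 0. -0. -1.] xang 108.29 F carrier [ 0.6 -0.6 -0.4] op 0.504 ff 0.0
clock: 8.6
tool_pos: [0.5565, 0.0258, 0.157]
eef_rot: [0.586, 0.81, -0.0, 0.0]
contact_force: [-0.9, -0.5, 2.9]
opening: 0.133
finger_force: 34.3
t8.60 p [0.5565 0.0258 0.157 ] C(x,y from handle,z)mm [  0.4  -0.4 157. ] tz [-0. -0. -1.] xang 108.27 F carrier [-1.  -0.2  2.9] op 0.133 ff 34.3
```

```bash
python3 -m pendant '[[1,[0,0.8,-2],[0,0,0]],[1,[0,0.8,-2],[0,0,0]],[1,[0,0.8,-2],[0,0,0]]]'; python3 st.py
python3 -m pendant '[[1,[0,0.8,-2],[0,0,0]],[1,[0,0.8,-2],[0,0,0]]]'; python3 st.py
```

```text
clock: 8.98
tool_pos: [0.5581, 0.0263, 0.1619]
eef_rot: [0.586, 0.81, -0.001, -0.001]
contact_force: [-0.1, -1.0, -9.9]
opening: 0.139
finger_force: 35.4
t8.97 p [0.5581 0.0263 0.1619] C(x,y from handle,z)mm [  2.   -0.4 161.9] tz [-0.002 -0.001 -1.   ] xang 108.27 F carrier [-0.4 -0.9 -9.9] op 0.139 ff 35.4
clock: 9.22
tool_pos: [0.5599, 0.0269, 0.1665]
eef_rot: [0.586, 0.81, -0.001, -0.0]
contact_force: [-0.0, -1.3, -11.4]
opening: 0.137
finger_force: 35.5
t9.22 p [0.5599 0.0269 0.1665] C(x,y from handle,z)mm [  4.   -0.3 166.5] tz [-0.001 -0.001 -1.   ] xang 108.27 F carrier [ -0.4  -1.2 -11.4] op 0.137 ff 35.5
```

```bash
python3 -m pendant '[[1,[0,0.5,-1.2],[0,0,0]],[1,[0,0.5,-1.2],[0,0,0]],[1,[0,0.5,-1.2],[0,0,0]]]'; python3 st.py
```

```text
clock: 9.6
tool_pos: [0.5614, 0.0275, 0.1702]
eef_rot: [0.586, 0.81, -0.0, -0.0]
contact_force: [-0.7, -1.1, -11.4]
opening: 0.137
finger_force: 35.5
t9.60 p [0.5614 0.0275 0.1702] C(x,y from handle,z)mm [  5.6  -0.3 170.2] tz [-0.001 -0.    -1.   ] xang 108.28 F carrier [ -1.   -0.8 -11.4] op 0.137 ff 35.5
```

```bash
python3 -m pendant '[[1,[0,0.4,-1],[0,0,0]],[1,[0,0.5,-1],[0,0,0]]]'; python3 st.py
```

```text
clock: 9.85
tool_pos: [0.5624, 0.0278, 0.1723]
eef_rot: [0.586, 0.81, -0.0, -0.0]
contact_force: [-1.5, -1.1, -10.8]
opening: 0.139
finger_force: 35.6
t9.85 p [0.5624 0.0278 0.1723] C(x,y from handle,z)mm [  6.6  -0.3 172.3] tz [-0.001 -0.    -1.   ] xang 108.28 F carrier [ -1.8  -0.6 -10.8] op 0.139 ff 35.6
```

```bash
python3 -m pendant '[[1,[0,0.4,-1],[0,0,0]],[1,[0,0.5,-1],[0,0,0]]]'; python3 st.py
```

```text
clock: 10.1
tool_pos: [0.5633, 0.0281, 0.1743]
eef_rot: [0.586, 0.81, -0.0, -0.0]
contact_force: [-0.0, -1.4, -11.1]
opening: 0.136
finger_force: 35.7
t10.10 p [0.5633 0.0281 0.1743] C(x,y from handle,z)mm [  7.6  -0.3 174.3] tz [-0. -0. -1.] xang 108.28 F carrier [ -0.5  -1.3 -11.1] op 0.136 ff 35.7
```

```bash
python3 -m pendant '[[1,[0,0.4,-1],[0,0,0]],[1,[0,0.5,-1],[0,0,0]]]'; python3 st.py
```

```text
clock: 10.35
tool_pos: [0.5644, 0.0284, 0.1764]
eef_rot: [0.586, 0.81, -0.0, 0.0]
contact_force: [-1.4, -1.5, -10.3]
opening: 0.134
finger_force: 35.7
t10.35 p [0.5644 0.0284 0.1764] C(x,y from handle,z)mm [  8.7  -0.3 176.4] tz [-0. -0. -1.] xang 108.28 F carrier [ -1.8  -1.  -10.3] op 0.134 ff 35.7
```

```bash
python3 -m pendant '[[1,[0,0.5,-1],[0,0,0]],[1,[0,0.5,-1],[0,0,0]]]'; python3 st.py
```

```text
clock: 10.6
tool_pos: [0.5653, 0.0287, 0.1784]
eef_rot: [0.586, 0.81, -0.0, 0.0]
contact_force: [-1.3, -0.6, -10.4]
opening: 0.135
finger_force: 35.8
t10.60 p [0.5653 0.0287 0.1784] C(x,y from handle,z)mm [  9.7  -0.3 178.4] tz [-0. -0. -1.] xang 108.28 F carrier [ -1.4  -0.2 -10.4] op 0.135 ff 35.8
```

```bash
python3 -m pendant '[[1,[0,0.5,-1],[0,0,0]],[1,[0,0.5,-1],[0,0,0]]]'; python3 st.py
```

```text
clock: 10.85
tool_pos: [0.5662, 0.0291, 0.1803]
eef_rot: [0.586, 0.81, -0.0, -0.0]
contact_force: [-1.7, -1.2, -11.1]
opening: 0.135
finger_force: 35.8
t10.85 p [0.5662 0.0291 0.1803] C(x,y from handle,z)mm [ 10.7  -0.3 180.3] tz [-0. -0. -1.] xang 108.28 F carrier [ -1.9  -0.6 -11.1] op 0.135 ff 35.8
```

```bash
python3 -m pendant '[[1,[0,0.5,-1],[0,0,0]],[1,[0,0.5,-1],[0,0,0]]]'; python3 st.py
```

```text
clock: 11.1
tool_pos: [0.5666, 0.0292, 0.1813]
eef_rot: [0.586, 0.81, -0.001, -0.001]
contact_force: [-1.2, -0.7, -22.4]
opening: 0.137
finger_force: 36.5
t11.10 p [0.5666 0.0292 0.1813] C(x,y from handle,z)mm [ 11.   -0.3 181.3] tz [-0.002 -0.    -1.   ] xang 108.28 F carrier [ -1.3  -0.3 -22.4] op 0.137 ff 36.5
```

The stop is felt with TCP z at 0.181, so the bar rose about 24 mm. I ease down to about 0.1735.

```bash
python3 -m pendant '[[1,[0,-1,2],[0,0,0]],[1,[0,-1,2],[0,0,0]],[1,[0,-1,2],[0,0,0]],[1,[0,-1,2],[0,0,0]],[1,[0,-0.5,1],[0,0,0]],[1,[0,0,0],[0,0,0]]]'; python3 st.py
```

```text
clock: 11.85
tool_pos: [0.5642, 0.0284, 0.1752]
eef_rot: [0.586, 0.81, 0.001, 0.002]
contact_force: [-3.8, -2.4, 4.2]
opening: 0.145
finger_force: 34.7
t11.85 p [0.5642 0.0284 0.1752] C(x,y from handle,z)mm [  8.6  -0.3 175.2] tz [ 0.004  0.    -1.   ] xang 108.28 F carrier [-4.4 -1.1  4.2] op 0.145 ff 34.7
```

```bash
python3 -m pendant '[[1,[0,-0.4,1.5],[0,0,0]],[1,[0,0,0],[0,0,0]]]'; python3 st.py
python3 -m pendant '[[1,[2,0,0],[0,0,0]],[1,[2,0,0],[0,0,0]],[1,[2,0,0],[0,0,0]],[1,[1,0,0],[0,0,0]]]'; python3 st.py
```

```text
clock: 12.1
tool_pos: [0.5636, 0.0282, 0.1737]
eef_rot: [0.586, 0.81, 0.001, 0.001]
contact_force: [-5.6, -2.4, 4.1]
opening: 0.143
finger_force: 34.6
t12.10 p [0.5636 0.0282 0.1737] C(x,y from handle,z)mm [  7.9  -0.3 173.7] tz [ 0.003 -0.    -1.   ] xang 108.28 F carrier [-6.  -0.5  4.1] op 0.143 ff 34.6
clock: 12.6
tool_pos: [0.5617, 0.0336, 0.1737]
eef_rot: [0.586, 0.81, 0.0, 0.002]
contact_force: [-4.3, -5.3, 4.3]
opening: 0.142
finger_force: 34.7
t12.60 p [0.5617 0.0336 0.1737] C(x,y from handle,z)mm [  7.8   5.5 173.7] tz [ 0.004 -0.002 -1.   ] xang 108.23 F carrier [-5.8 -3.7  4.3] op 0.142 ff 34.7
```

```bash
python3 -m pendant '[[1,[1.5,0,0],[0,0,0]],[1,[1.5,0,0],[0,0,0]]]'; python3 st.py
python3 -m pendant '[[1,[1.5,0,0],[0,0,0]],[1,[1.5,0,0],[0,0,0]]]'; python3 st.py
```

```text
clock: 12.85
tool_pos: [0.5608, 0.0363, 0.1737]
eef_rot: [0.586, 0.81, 0.0, 0.002]
contact_force: [-4.1, -6.3, 5.0]
opening: 0.139
finger_force: 34.7
t12.85 p [0.5608 0.0363 0.1737] C(x,y from handle,z)mm [  7.8   8.2 173.7] tz [ 0.004 -0.002 -1.   ] xang 108.22 F carrier [-5.9 -4.7  5. ] op 0.139 ff 34.7
clock: 13.1
tool_pos: [0.5599, 0.0389, 0.1737]
eef_rot: [0.586, 0.81, 0.0, 0.002]
contact_force: [-4.0, -5.0, 4.1]
opening: 0.143
finger_force: 34.7
t13.10 p [0.5599 0.0389 0.1737] C(x,y from handle,z)mm [  7.8  11.  173.7] tz [ 0.004 -0.002 -1.   ] xang 108.21 F carrier [-5.3 -3.5  4.1] op 0.143 ff 34.7
```

It slides freely, with only the spring force. I continue to about 23 mm.

```bash
python3 -m pendant '[[1,[2,0,0],[0,0,0]],[1,[2,0,0],[0,0,0]],[1,[1.5,0,0],[0,0,0]]]'; python3 st.py
python3 -m pendant '[[1,[2,0,0],[0,0,0]],[1,[2,0,0],[0,0,0]],[1,[2,0,0],[0,0,0]],[1,[0,0,0],[0,0,0]]]'; python3 st.py
```

```text
clock: 13.48
tool_pos: [0.5582, 0.044, 0.1737]
eef_rot: [0.586, 0.81, 0.0, 0.002]
contact_force: [-4.1, -6.2, 4.7]
opening: 0.145
finger_force: 34.6
t13.47 p [0.5582 0.044  0.1737] C(x,y from handle,z)mm [  7.8  16.4 173.7] tz [ 0.004 -0.002 -1.   ] xang 108.21 F carrier [-5.9 -4.5  4.7] op 0.145 ff 34.6
clock: 13.98
tool_pos: [0.5563, 0.0496, 0.1737]
eef_rot: [0.586, 0.81, 0.0, 0.002]
contact_force: [-4.7, -6.3, 4.6]
opening: 0.142
finger_force: 34.6
t13.97 p [0.5563 0.0496 0.1737] C(x,y from handle,z)mm [  7.8  22.3 173.7] tz [ 0.004 -0.002 -1.   ] xang 108.20 F carrier [-6.5 -4.5  4.6] op 0.142 ff 34.6
```

```bash
python3 -m pendant '[[1,[1,1,-2],[0,0,0]],[1,[0,1,-2],[0,0,0]],[1,[0,1,-2],[0,0,0]],[1,[0,1,-2],[0,0,0]]]'; python3 st.py
python3 -m pendant '[[1,[0,1,-2],[0,0,0]],[1,[0,0.7,-1.5],[0,0,0]]]'; python3 st.py
```

```text
clock: 14.48
tool_pos: [0.5587, 0.0511, 0.1796]
eef_rot: [0.586, 0.81, -0.001, 0.001]
contact_force: [-0.1, -6.3, -8.8]
opening: 0.14
finger_force: 35.3
t14.47 p [0.5587 0.0511 0.1796] C(x,y from handle,z)mm [ 10.5  23.  179.6] tz [ 0.    -0.003 -1.   ] xang 108.19 F carrier [-2.  -6.  -8.8] op 0.140 ff 35.3
clock: 14.72
tool_pos: [0.5603, 0.0517, 0.183]
eef_rot: [0.586, 0.81, -0.001, 0.001]
contact_force: [-1.0, -5.2, -10.2]
opening: 0.143
finger_force: 35.4
t14.72 p [0.5603 0.0517 0.183 ] C(x,y from handle,z)mm [ 12.2  23.  183. ] tz [ 0.    -0.003 -1.   ] xang 108.19 F carrier [ -2.6  -4.6 -10.2] op 0.143 ff 35.4
```

```bash
python3 -m pendant '[[1,[0,0.8,-1.5],[0,0,0]],[1,[0,0.8,-1.5],[0,0,0]]]'; python3 st.py
```

```text
clock: 14.98
tool_pos: [0.5618, 0.0522, 0.1858]
eef_rot: [0.586, 0.81, -0.001, 0.001]
contact_force: [0.8, -4.9, -11.1]
opening: 0.144
finger_force: 35.5
t14.97 p [0.5618 0.0522 0.1858] C(x,y from handle,z)mm [ 13.8  23.  185.8] tz [ 0.    -0.003 -1.   ] xang 108.19 F carrier [ -0.7  -4.9 -11.1] op 0.144 ff 35.5
```

The lid is past the felt stop with only hinge force, so the catch is free. I swing along the arc in 3° rows.

```bash
python3 -m pendant '[[1,[0,5.2,-8.3],[0,0,0]],[1,[0,5.6,-8],[0,0,0]],[1,[0,6,-7.7],[0,0,0]]]'; python3 st.py
python3 -m pendant '[[1,[0,6.4,-7.4],[0,0,0]],[1,[0,6.8,-7],[0,0,0]],[1,[0,7.1,-6.7],[0,0,0]]]'; python3 st.py
```

```text
clock: 15.35
tool_pos: [0.5782, 0.0578, 0.21]
eef_rot: [0.586, 0.81, -0.001, 0.001]
contact_force: [2.3, -5.6, -14.9]
opening: 0.137
finger_force: 35.8
t15.35 p [0.5782 0.0578 0.21  ] C(x,y from handle,z)mm [ 31.1  23.2 210. ] tz [ 0.    -0.002 -1.   ] xang 108.20 F carrier [  0.4  -6.  -14.9] op 0.137 ff 35.8
clock: 15.72
tool_pos: [0.5977, 0.0643, 0.2305]
eef_rot: [0.586, 0.81, -0.001, 0.001]
contact_force: [4.7, -3.8, -19.2]
opening: 0.135
finger_force: 36.2
t15.72 p [0.5977 0.0643 0.2305] C(x,y from handle,z)mm [ 51.6  23.2 230.5] tz [ 0.    -0.002 -1.   ] xang 108.21 F carrier [  3.3  -5.1 -19.2] op 0.135 ff 36.2
```

```bash
python3 -m pendant '[[1,[0,8.6,-5],[0,0,0]],[1,[0,9,-4.6],[0,0,0]],[1,[0,9.3,-4.2],[0,0,0]]]'; python3 st.py
```

```text
clock: 16.1
tool_pos: [0.619, 0.0714, 0.2456]
eef_rot: [0.586, 0.81, -0.005, -0.001]
contact_force: [-14.5, -9.3, 4.9]
opening: 0.134
finger_force: 34.1
t16.10 p [0.619  0.0714 0.2456] C(x,y from handle,z)mm [ 74.1  23.2 245.6] tz [-0.008 -0.007 -1.   ] xang 108.21 F carrier [-16.7  -4.3   4.9] op 0.134 ff 34.1
```

```bash
python3 -m pendant '[[1,[0,7.6,-6.2],[0,0,0]],[1,[0,7.9,-5.8],[0,0,0]]]'; python3 st.py
```

```text
clock: 16.35
tool_pos: [0.6359, 0.0771, 0.2559]
eef_rot: [0.586, 0.81, -0.003, -0.0]
contact_force: [1.0, -4.4, -20.0]
opening: 0.132
finger_force: 36.2
t16.35 p [0.6359 0.0771 0.2559] C(x,y from handle,z)mm [ 91.9  23.2 255.9] tz [-0.004 -0.004 -1.   ] xang 108.24 F carrier [ -0.5  -4.5 -20. ] op 0.132 ff 36.2
```

```bash
python3 -m pendant '[[1,[0,9,-3.5],[0,0,0]],[1,[0,9.2,-3.2],[0,0,0]]]'; python3 st.py
python3 -m pendant '[[1,[0,9.2,-3],[0,0,0]],[1,[0,9.4,-2.6],[0,0,0]]]'; python3 st.py
```

```text
clock: 16.6
tool_pos: [0.6526, 0.0825, 0.2629]
eef_rot: [0.586, 0.81, -0.003, -0.001]
contact_force: [-5.5, -6.2, -10.0]
opening: 0.13
finger_force: 35.3
t16.60 p [0.6526 0.0825 0.2629] C(x,y from handle,z)mm [109.5  23.2 262.9] tz [-0.005 -0.005 -1.   ] xang 108.23 F carrier [ -7.1  -4.1 -10. ] op 0.130 ff 35.3
clock: 16.85
tool_pos: [0.6701, 0.0883, 0.2681]
eef_rot: [0.586, 0.81, -0.004, -0.001]
contact_force: [-4.9, -6.4, -11.2]
opening: 0.126
finger_force: 35.6
t16.85 p [0.6701 0.0883 0.2681] C(x,y from handle,z)mm [128.   23.1 268.1] tz [-0.006 -0.005 -1.   ] xang 108.23 F carrier [ -6.7  -4.5 -11.2] op 0.126 ff 35.6
```

```bash
python3 -m pendant '[[1,[0,9.5,-2.2],[0,0,0]],[1,[0,0,0],[0,0,0]],[1,[-6,0,0],[0,0,0]],[1,[-6,0,0],[0,0,0]],[1,[-6,0,0],[0,0,0]],[1,[-5,0,0],[0,0,0]],[1,[0,0,0],[0,0,0]]]'; python3 st.py
python3 -m pendant '[[0.4,[0,0,0],[0,0,0]],[0.4,[0,0,0],[0,0,0]],[0.4,[0,0,0],[0,0,0]]]'; python3 st.py
```

```text
clock: 17.73
tool_pos: [0.6873, 0.0709, 0.2703]
eef_rot: [0.586, 0.81, -0.001, -0.001]
contact_force: [-4.5, -3.3, -20.9]
opening: 0.128
finger_force: 36.2
t17.73 p [0.6873 0.0709 0.2703] C(x,y from handle,z)mm [138.8   1.2 270.3] tz [-0.003 -0.001 -1.   ] xang 108.25 F carrier [ -5.4  -1.7 -20.9] op 0.128 ff 36.2
clock: 18.1
tool_pos: [0.6906, 0.0745, 0.2753]
eef_rot: [0.585, 0.811, 0.004, 0.002]
contact_force: [0.1, 0.9, -0.0]
opening: 0.297
finger_force: 0.0
t18.10 p [0.6906 0.0745 0.2753] C(x,y from handle,z)mm [143.    3.5 275.3] tz [ 0.008  0.004 -1.   ] xang 108.33 F carrier [ 0.4  0.8 -0. ] op 0.297 ff 0.0
```

```bash
python3 -m pendant '[[0.4,[0,-3,0],[0,0,0]],[0.4,[0,0,-8],[0,0,0]],[0.4,[0,0,-10],[0,0,0]]]'; python3 st.py
python3 -m pendant '[[0.4,[0,0,-15],[0,0,0]],[0.4,[0,0,-20],[0,0,0]],[0.4,[0,0,-25],[0,0,0]],[0.4,[0,0,0],[0,0,0]],[0.4,[0,0,0],[0,0,0]]]'; python3 st.py
python3 - <<'E'
from plant import cams
import cv2,numpy as np
a=cams.snapshot("scene")["img"][60:340,90:370];b=cams.snapshot("top")["img"][60:340,150:430]
cv2.imwrite("pics/end.png",cv2.resize(np.hstack([a,b]),(800,400))[...,::-1])
E
```

```text
clock: 18.48
tool_pos: [0.6855, 0.0712, 0.2906]
eef_rot: [0.586, 0.81, 0.0, 0.0]
contact_force: [0.7, 0.0, -0.2]
opening: 0.302
finger_force: 0.0
t18.48 p [0.6855 0.0712 0.2906] C(x,y from handle,z)mm [137.2   2.  290.6] tz [ 0.001  0.    -1.   ] xang 108.28 F carrier [ 0.7 -0.2 -0.2] op 0.302 ff 0.0
clock: 19.1
tool_pos: [0.685, 0.071, 0.3492]
eef_rot: [0.586, 0.81, -0.0, -0.0]
contact_force: [-1.1, -0.5, -0.1]
opening: 0.302
finger_force: 0.0
t19.10 p [0.685  0.071  0.3492] C(x,y from handle,z)mm [136.6   2.  349.2] tz [-0.001 -0.    -1.   ] xang 108.29 F carrier [-1.2 -0.2 -0.1] op 0.302 ff 0.0
```

View pics/end.png

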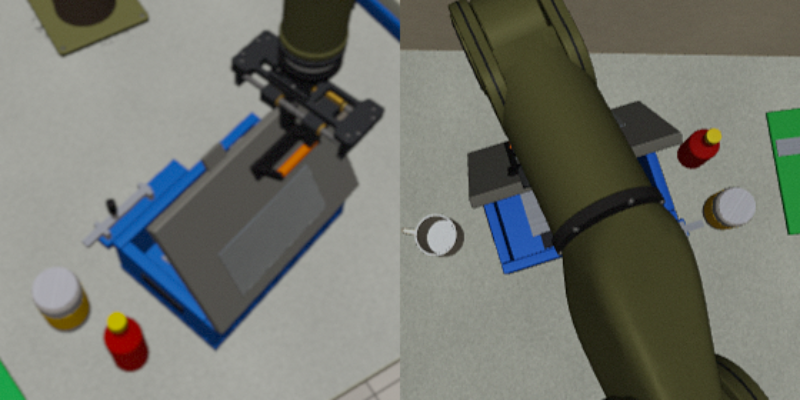

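The picture shows the lid standing at about 57°, the bolt drawn (bar sticking out at left), the gripper clear above the bar, and the bottle, tin and mug still standing in place. I hand in.

```bash
python3 -c "
from plant import r
print(r.finish_job())"
```

```text
the job is handed in; nothing more can be done
None
```

The job is handed in, verdict not shown: the bolt is on its stop, the catch was freed, the lid stands open at about 57° with the hand clear, and the bottle, mug and tin look undisturbed.

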